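Shut the underpinner's air at the valve box

ROBOT

A 6-joint arm with a two-finger parallel gripper is mounted at the origin on the work surface. World frame = base frame: x ahead of the robot, y to its left, z up, the work surface at z = 0. Lengths are in m, angles in rad, forces in N, time in s.
With the tool pointing down it reaches from about 0.325 to 0.85 m from the base axis. Payload 15.5 kg.
Tool frame: the origin (TCP) lies between the finger pads; the fingertips stand 14 mm ahead of it and the grasp point (between the pads) lies 5 mm behind it; z points along the fingers, y is the direction in which the jaws open and shut (so a half turn about z gives the same grasp; the last joint's range is limited). The gripper opens to 91 mm and grips with 3 to 60 N. Pads are 32 mm wide; open, the fingers measure 118 mm over their backs; the gripper's body (76 mm by 178 mm) begins 60 mm behind the grasp point.
Start: joints at [-1.444, 0.494, 1.345, -0, 1.302, -0.096], TCP at [0.138, -0.61, 0.228] pointing down, gripper open.
Joint ranges: [-2.91, 2.91], [-0.82, 2.16], [0.22, 2.67], [-1.22, 4.37], [0.12, 2.79], [-3.08, 3.08]. Speed limits (rad/s): [1.89, 1.89, 2.57, 3.01, 3.01, 3.01].

INTERFACE

Orientations are given as a rotation vector (axis times angle).
In Python, from cell import status, camera, camera_model, workorder gives the robot as it stands.
- The arm moves only by the shell command python3 -m jog 'ROWS' [OPENING]. ROWS is JSON, a list of rows, each a list of 2 entries, a list of its own where there are three numbers: the shift along the tool's x, y, z in mm, then the turn about the tool's z in degrees. In form: [[[dx, dy, dz], turn], ...]. A call has 1 to 8 rows; each row is the pose to reach, as a shift and turn from the pose measured when the call began, along the tool's axes at that moment; what a row does not reach only later rows make up. A row lasts 1/8 s, in which the tool goes at most 62.5 mm and 10.7 degrees, less where a joint would pass 70% of its speed; a pose out of reach is approached as far as the arm can. A call with a gripper value outside its range is refused whole. OPENING is the gripper command: -1 is shut, 1 is fully open, values between are in proportion, set as the call begins (- or left out, the last holds). The fingers move at their own pace and stop on an object; the grip force is fixed at half the most. Time passes only in rows, so rows that repeat a pose let the fingers close. It gives the time, the measured TCP pose, the force and the opening at its end, in the units of the state.
- status.read_state(): the state, without advancing time (a new reading comes with each control period).
- camera(name): name is "scene" or "top" or "wrist"; returns the picture (480x640x3 uint8, red, green, blue); there is no depth.
- camera_model(name): a dict with "K" (3x3 intrinsics, pixels), "camera_from_world" (4x4, takes a point from world to camera coordinates); the wrist camera has in their place "tool_from_camera" (4x4, takes a point from camera to tool coordinates, whose origin is the TCP and whose axes are the flange's). Camera axes: x right, y up, looking along -z (the intrinsics and any distortion apply to the point x, -y, -z); pixel columns grow to the right and rows downward; lengths in m; the calibration is good to about 2 mm. The wrist camera is an equidistant fisheye: a pixel r from the principal point sees the ray r / f radians off the axis. A picture is of the moment at which its call begins: read the wrist's pose just before it. camera_model takes no time and is no camera call.
- workorder.hand_in(): hands the job in, once; it reports no verdict.
The state is a dict: "time_s": time; "joint_positions": joint angles; "joint_vel": joint speeds; "joint_torque": joint torques, N m; "eef_pos": TCP position; "tcp_rot": TCP orientation; "wrist_force": force on the tool from outside, world axes, zero at the start; "ft_torque": the same for the moment, N m; "opening": finger opening in m.
Only numpy, scipy, OpenCV 4.12 (cv2) and the standard library are available. Lean on these libraries where they do the work, as an engineer would, in place of code of your own. Each camera call takes 0.05 s, during which the arm holds its last target.

TASK

Shut off the air to the underpinner: push the valve box's cover by its rib, all the way back away from you, and then push the uncovered handle that has the round disc on its end clockwise until it is fully shut, square across its pipe. Slide the cover without lifting it, leave the plain handle where it is, leave everything else on the bench in place, and finish with the cover still open and your hand clear.

Things in the scene. Friction and masses are not known exactly. Their poses are not given: they have to be found in the camera images.
- airbox: Grey air valve box, fixed, 270 (x) x 280 (y) x 70 mm high; origin under its centre, +x away from the robot, +y to its left. Robot-side half (x -135 to 0): an open well with 5 mm walls, covered at first; far half: solid flat top. Two pipes along x (brass valves up to 39 mm high) at y +55 and -55 mm, each with a lever handle turning at x = -42 mm; which handle is on which pipe varies.
- cover_slide (a joint): how far the box's flat aluminium cover has slid, m, along the box's +x (away from the robot): 0 = well covered, 0.125 = end stop, well fully open; starts between 0 and 0.012. Moves against about 2 N of friction and stays where left.
- cover_lift (a joint): how far the cover has been lifted off its runners, m; 0 = resting on them. It only needs its 0.5 kg weight to lift, so slide it level.
- rib (a point): Middle of the top edge of the cover's upright rib, 100 mm above the bench; moves with the cover. Cover 135 x 286 mm, upper face 76 mm above the bench. Rib 100 mm long along the box's y, 10 mm thick, 24 mm high; its robot-side face is 35 mm from the cover's robot-side edge: room for fingertips to push towards the box's +x.
- disc_handle (a joint): angle of the marked handle, rad: 0 = open, pointing along its pipe to the box's -x (towards the robot); grows clockwise seen from above; 1.571 = shut, at the stop, pointing to the box's +y, across the pipe. Starts between 0 and 0.2. Turns against about 0.05 N m and stays where left.
- disc_axis (a point): on the turning axis of the marked handle, at its upper face, 62 mm above the bench (8 mm below the box's rim)
- disc_tip (a point): Centre of the upper face of the round disc on the end of the marked handle, 62 mm above the bench, 52 mm from its axis. Disc 26 mm across; the bar from hub (22 mm across) to disc is 12 mm wide; all span heights 46 to 62 mm above the bench. Plain steel.
- plain_handle (a joint): angle of the other, plain handle (same steel, same swing, stiffness and heights, but a straight 12 mm wide bar with a square end 65 mm from its axis and no disc), read like the marked one; starts between 0 and 0.2 and is to be left alone
- plain_tip (a point): a point on the upper face of the plain handle, 52 mm from its axis, 62 mm above the bench
- pin_vice: Bystander: steel pin vice lying down, 127 mm long, 13 mm thick; origin under its middle
- mug: Bystander: speckled enamel mug holding brad points, 80 mm across, 78 mm tall, handle on its own +y side; origin at the centre of its underside
- gesso_block: Bystander: chalky white L-shaped corner block, 70 x 70 x 35 mm; origin under the centre of its square outline
- glass_sample: Bystander: smoked glass L-shaped frame corner sample, 130 x 130 x 10 mm, legs 35 mm wide; origin under the centre of its square outline
- try_square: Bystander: small square, dark wooden stock 100 x 18 x 16 mm and a steel blade reaching 109 mm to its own +x; origin under the middle of the stock
- glue_bottle: Bystander: white capped bottle, 44 mm across, 110 mm tall; origin at the centre of its underside

How it is judged:
By the outcome, as a careful person would: the job done as asked, in the order asked, and still so for the second after the job is handed in, with the robot touching nothing.
It also fails if it takes over 48 s, if anything falls off the work surface, if the arm or the gripper's body presses on something with over 40 N, if the wrist force passes 120 N, or if a joint passes its speed limit or range.

## Working session

There is one attempt and no reset: what is moved stays moved. The work goes in short steps, Python scripts to look and compute and a shell command to move; the robot and the scene stay as the last step left them, time stands still between calls to the robot, and variables do not carry over. Pictures are saved under pics/ and viewed, and the job is handed in when it is done.

```bash
ls; mkdir -p pics; python3 - <<'E'
from cell import status,camera,camera_model
import cv2,numpy as np
np.set_printoptions(precision=4,suppress=True)
s=status.read_state()
print({k:np.round(v,3) for k,v in s.items()})
for n in ["scene","top"]:
    im=camera(n); cv2.imwrite(f"pics/{n}0.png",im[:,:,::-1]); 
for n in ["scene","top","wrist"]: print(n,camera_model(n))
E
```

```text
pics
{'time_s': np.float64(0.0), 'joint_positions': array([-1.443,  0.494,  1.346,  0.   ,  1.302, -0.095]), 'joint_vel': array([ 0.001,  0.   , -0.001, -0.001,  0.001,  0.   ]), 'joint_torque': array([ -0.001, -87.884, -38.186,   0.071,   0.054,  -0.   ]), 'eef_pos': array([ 0.138, -0.609,  0.227]), 'tcp_rot': array([-3.121, -0.349, -0.   ]), 'wrist_force': array([-0.012,  0.437,  0.573]), 'ft_torque': array([-0.014,  0.019,  0.043]), 'opening': np.float64(0.091)}
scene {'K': array([[470.9506,   0.    , 320.5031],
       [  0.    , 470.9506, 238.0532],
       [  0.    ,   0.    ,   1.    ]]), 'camera_from_world': array([[ 0.5281,  0.849 ,  0.0189, -0.3641],
       [-0.5743,  0.3407,  0.7444,  0.2502],
       [ 0.6255, -0.404 ,  0.6675, -1.1876],
       [ 0.    ,  0.    ,  0.    ,  1.    ]])}
top {'K': array([[456.0488,   0.    , 315.6836],
       [  0.    , 456.0488, 241.2631],
       [  0.    ,   0.    ,   1.    ]]), 'camera_from_world': array([[-0.0133, -0.9999, -0.0001,  0.0695],
       [ 0.9816, -0.0131,  0.1906, -0.6069],
       [-0.1906,  0.0024,  0.9817, -0.7374],
       [ 0.    ,  0.    ,  0.    ,  1.    ]])}
wrist {'K': array([[371.6483,   0.    , 321.7824],
       [  0.    , 371.6483, 240.0721],
       [  0.    ,   0.    ,   1.    ]]), 'tool_from_camera': array([[ 0.0013,  0.9626,  0.2711,  0.0766],
       [ 1.    , -0.0015,  0.0006,  0.0002],
       [ 0.001 ,  0.2711, -0.9626, -0.157 ],
       [ 0.    ,  0.    ,  0.    ,  1.    ]])}
```

View pics/scene0.png

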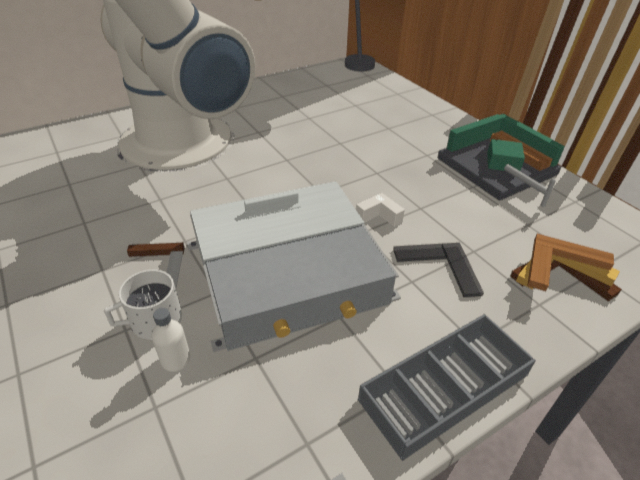

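View pics/top0.png

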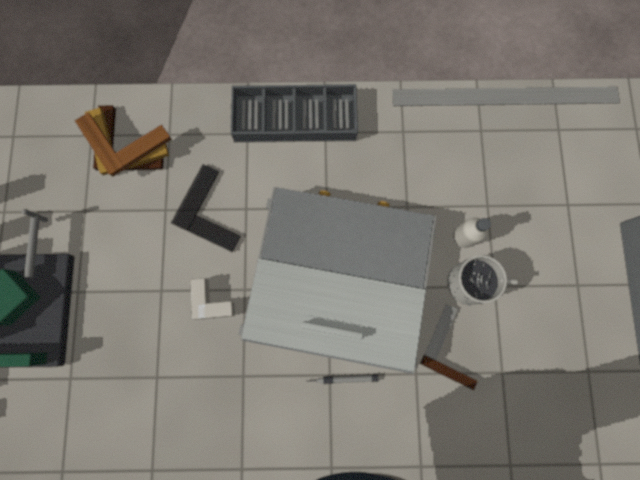

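The scene view shows the covered box with its rib. In the top view the cover corners are near (260,260), (426,288), (415,371) and (243,339), with the rib around (305..375, 318..335). The pin vice lies just on the robot side of the box at (350,378), and the try square is at the right. Next I'll measure the corners precisely.

```bash
cat > h.py <<'E'
import numpy as np,cv2
from cell import status,camera,camera_model
from scipy.spatial.transform import Rotation as R
np.set_printoptions(precision=4,suppress=True)
def cast(name,px,z,pose=None):
    px=np.atleast_2d(np.array(px,float)); m=camera_model(name);K=np.array(m["K"])
    if name=="wrist":
        T=np.array(m["tool_from_camera"]); d=(px-K[:2,2]); r=np.hypot(*d.T); th=r/K[0,0]
        u=d/np.maximum(r,1e-9)[:,None]
        dc=np.c_[np.sin(th)*u[:,0],-np.sin(th)*u[:,1],-np.cos(th)]
        p,rv=pose; W=R.from_rotvec(rv).as_matrix(); o=W@T[:3,3]+p; D=dc@(W@T[:3,:3]).T
    else:
        C=np.array(m["camera_from_world"]); Rm=C[:3,:3]; o=-Rm.T@C[:3,3]
        n=np.c_[(px-K[:2,2])/K[0,0],np.ones(len(px))]; dc=n*[1,-1,-1]; D=dc@Rm
    t=(z-o[2])/D[:,2]; return o+D*t[:,None]
def proj(name,P):
    m=camera_model(name);K=np.array(m["K"]);C=np.array(m["camera_from_world"])
    p=np.atleast_2d(P)@C[:3,:3].T+C[:3,3]; return np.c_[K[0,0]*p[:,0]/-p[:,2]+K[0,2],K[1,1]*-p[:,1]/-p[:,2]+K[1,2]]
E
python3 - <<'E'
from h import *
im=cv2.imread("pics/top0.png")
c=im[170:400,220:500]; cv2.imwrite("pics/top0z.png",cv2.resize(c,None,fx=2.6,fy=2.6,interpolation=cv2.INTER_CUBIC))
im=cv2.imread("pics/scene0.png")
c=im[170:350,170:420]; cv2.imwrite("pics/scene0z.png",cv2.resize(c,None,fx=3,fy=3,interpolation=cv2.INTER_CUBIC))
E
```

```text
(no output)
```

View pics/top0z.png

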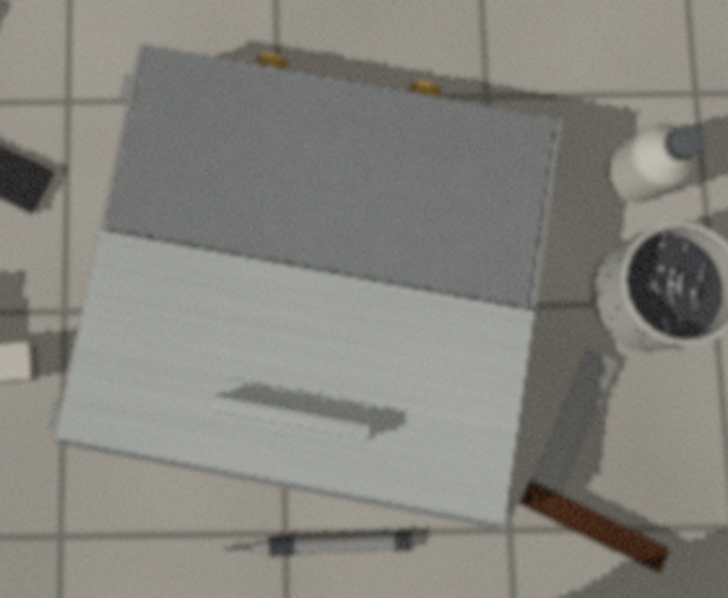

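View pics/scene0z.png

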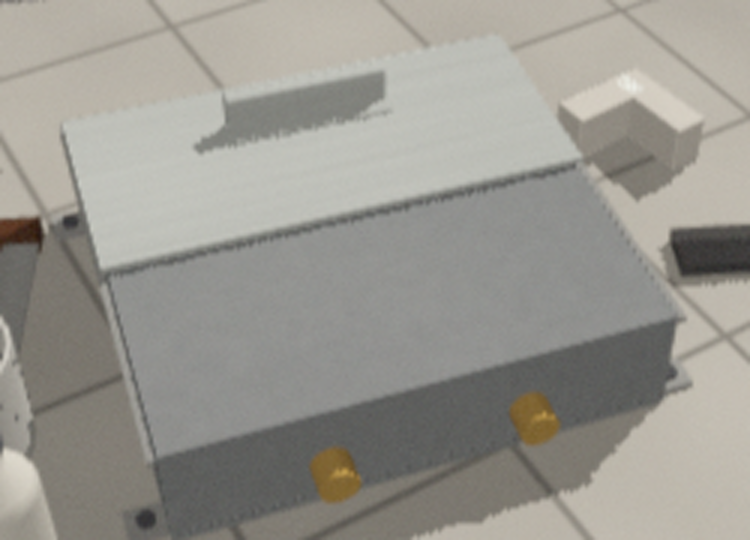

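```bash
python3 - <<'E'
from h import *
px=(np.array([[103,232],[534,311],[505,526],[58,438]])+.5)/2.6+[220,170]-.5
P=cast("top",px,.076);print(P)
print([np.linalg.norm(P[i]-P[(i+1)%4]) for i in range(4)])
far=P[0]-P[1]; near=P[3]-P[2]
for v in (far,near): print(np.degrees(np.arctan2(-v[0],v[1])))
for v in (P[0]-P[3],P[1]-P[2]): print(np.degrees(np.arctan2(v[1],v[0])))
s=(np.array([[105,272],[580,163],[503,38],[65,123]])+.5)/3+[170,170]-.5
Q=cast("scene",s,.076);print(Q)
# box far corners z=.07
b=(np.array([[142,46],[558,120]])+.5)/2.6+[220,170]-.5
print(cast("top",b,.07))
b=(np.array([[683,319],[153,460]])+.5)/3+[170,170]-.5
print(cast("scene",b,.07))
r=(np.array([[223,396],[370,438],])+.5)/2.6+[220,170]-.5
print(cast("top",r,.1))
r=(np.array([[223,90],[384,70],])+.5)/3+[170,170]-.5
print(cast("scene",r,.1))
E
```

```text
[[ 0.5752  0.1573  0.076 ]
 [ 0.5202 -0.1202  0.076 ]
 [ 0.3871 -0.0943  0.076 ]
 [ 0.4443  0.1843  0.076 ]]
[np.float64(0.28295687240957246), np.float64(0.13552257220930483), np.float64(0.2844769085897261), np.float64(0.1336228410591369)]
-11.217054515202687
-11.600298446146986
-11.657818656077353
-11.011690060197914
[[ 0.5257 -0.1199  0.076 ]
 [ 0.5821  0.1538  0.076 ]
 [ 0.4526  0.1848  0.076 ]
 [ 0.3927 -0.0929  0.076 ]]
[[ 0.7031  0.133   0.07  ]
 [ 0.6478 -0.1452  0.07  ]]
[[ 0.7091  0.1304  0.07  ]
 [ 0.6515 -0.1463  0.07  ]]
[[ 0.4686  0.0796  0.1   ]
 [ 0.4422 -0.0098  0.1   ]]
[[ 0.4408 -0.0086  0.1   ]
 [ 0.472   0.084   0.1   ]]
```

```bash
python3 -m jog '[[[30,-40,0],3],[[60,-80,0],6],[[90,-120,0],9],[[120,-160,0],12],[[150,-200,0],15],[[180,-240,0],18],[[210,-280,0],21],[[240,-320,0],24]]' -1
```

```text
time_s: 1.1
eef_pos: [0.3017, -0.2426, 0.2277]
tcp_rot: [-3.125, 0.311, 0.0]
wrist_force: [0.9, -0.7, -0.0]
opening: 0.0142
```

```bash
cat > go.py <<'E'
import sys
from h import *
# target x y z yaw(deg of tool x) -> shift in tool mm, turn
s=status.read_state(); M=R.from_rotvec(s["tcp_rot"]).as_matrix()
t=np.array(list(map(float,sys.argv[1:4])));yaw=np.degrees(np.arctan2(M[1,0],M[0,0]))
print("shift",(M.T@(t-s["eef_pos"]))*1000,"yaw",yaw,"turn",yaw-float(sys.argv[4]),"pos",s["eef_pos"],"F",s["wrist_force"],"t",s["time_s"],"tilt",M[2])
E
python3 go.py .4295 .0428 .227 -11.4
```

```text
shift [  69.0773 -304.9781    1.0424] yaw -11.35656670149855 turn 0.04343329850144961 pos [ 0.3017 -0.2426  0.2277] F [ 0.9218 -0.7086 -0.0352] t 1.1 tilt [-0.0003 -0.0011 -1.    ]
```

```bash
python3 -m jog '[[[12,-50,0],0],[[24,-100,0],0],[[36,-155,0],0],[[48,-210,0],0],[[60,-260,0],0],[[69,-305,0],0],[[69,-305,40],0],[[69,-305,60],0]]'; python3 go.py .4295 .0428 .1 -11.4
python3 - <<'E'
from h import *
s=status.read_state(); im=camera("wrist"); cv2.imwrite("pics/w1.png",im[:,:,::-1])
im=camera("scene"); cv2.imwrite("pics/s1.png",im[:,:,::-1])
E
```

```text
time_s: 2.1
eef_pos: [0.4287, 0.0436, 0.1665]
tcp_rot: [-3.125, 0.308, 0.003]
wrist_force: [-0.1, -0.1, 0.9]
opening: 0.0005
shift [ 1.1014  0.7186 66.5243] yaw -11.26286068007758 turn 0.13713931992242046 pos [0.4287 0.0436 0.1665] F [-0.0672 -0.0959  0.9141] t 2.1 tilt [-0.002  -0.0008 -1.    ]
```

View pics/w1.png

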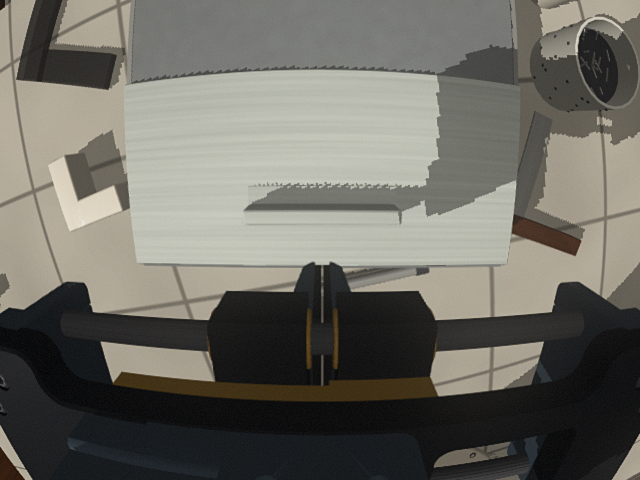

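View pics/s1.png

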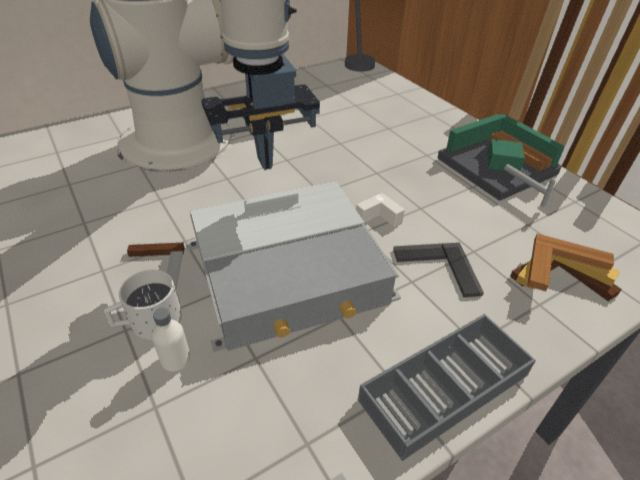

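The wrist view shows the rib's top between about (247,208) and (398,208), centred on the tool and square to it. The cover's near edge is at row ~265. I'll cast these as a check.

```bash
python3 - <<'E'
from h import *
s=status.read_state(); p=(np.array(s["eef_pos"]),s["tcp_rot"]); M=R.from_rotvec(p[1]).as_matrix()
for px,z in [((247,210),.1),((398,210),.1),((322,225),.076),((322,264),.076),((322,72),.076),((137,263),.076),((509,265),.076)]:
    P=cast("wrist",px,z,p)[0]; print(px,P,"tool",M.T@(P-p[0])*1000)
E
```

```text
(247, 210) [0.4693 0.0821 0.1   ] tool [ 33.0168 -46.2978  66.2826]
(398, 210) [ 0.4511 -0.0097  0.1   ] tool [33.1648 47.298  66.2409]
(322, 225) [0.445  0.0396 0.076 ] tool [17.6476  0.209  90.3263]
(322, 264) [0.4173 0.0451 0.076 ] tool [-10.6336   0.25    90.4438]
(322, 72) [0.5463 0.0194 0.076 ] tool [120.9265   0.0693  89.8972]
(137, 263) [0.4443 0.1852 0.076 ] tool [ -11.6873 -142.3883   90.5108]
(509, 265) [ 0.3866 -0.0963  0.076 ] tool [-12.913  144.9572  90.3898]
```

```bash
python3 -m jog '[[[0,0,20],0],[[0,0,40],0],[[0,0,56],0],[[0,0,65],0],[[0,0,66],0],[[0,0,66],0]]'; python3 go.py .4295 .0428 .1 -11.4
```

```text
time_s: 2.95
eef_pos: [0.4282, 0.0432, 0.1009]
tcp_rot: [-3.125, 0.31, 0.005]
wrist_force: [0.1, 0.6, 0.1]
opening: 0.0006
shift [1.3999 0.1407 0.9303] yaw -11.335800848922165 turn 0.06419915107783503 pos [0.4282 0.0432 0.1009] F [0.077  0.5571 0.0814] t 2.95 tilt [-0.0034 -0.0006 -1.    ]
```

```bash
python3 -m jog '[[[6,0,0],0],[[16,0,0],0],[[28,0,0],0],[[42,0,0],0],[[56,0,0],0],[[70,0,0],0],[[82,0,0],0],[[92,0,0],0]]'; python3 go.py .5525 .0178 .1 -11.4
```

```text
time_s: 3.95
eef_pos: [0.5191, 0.0249, 0.1005]
tcp_rot: [-3.125, 0.31, 0.005]
wrist_force: [-2.0, -0.0, 1.9]
opening: 0.0005
shift [34.1395  0.4094  0.428 ] yaw -11.338138376780345 turn 0.061861623219655826 pos [0.5191 0.0249 0.1005] F [-2.0286 -0.0142  1.8987] t 3.95 tilt [-0.0035 -0.0005 -1.    ]
```

```bash
python3 -m jog '[[[8,0,0],0],[[16,0,0],0],[[22,0,0],0],[[27,0,0],0],[[30,0,0],0],[[32,0,0],0],[[33,0,0],0]]'; python3 go.py .5525 .0178 .1 -11.4
```

```text
time_s: 4.82
eef_pos: [0.5515, 0.0184, 0.1004]
tcp_rot: [-3.125, 0.31, 0.005]
wrist_force: [-2.5, 0.6, 0.9]
opening: 0.0005
shift [1.105  0.3997 0.4347] yaw -11.339383933047948 turn 0.06061606695205235 pos [0.5515 0.0184 0.1004] F [-2.4503  0.6314  0.8902] t 4.825 tilt [-0.0035 -0.0005 -1.    ]
```

```bash
python3 -m jog '[[[2,0,0],0],[[4,0,0],0],[[5,0,0],0],[[6,0,0],0]]'; python3 go.py .5525 .0178 .1 -11.4
```

```text
time_s: 5.32
eef_pos: [0.5534, 0.018, 0.1001]
tcp_rot: [-3.125, 0.31, 0.017]
wrist_force: [-26.0, 6.1, 21.9]
opening: 0.0004
shift [-0.8792  0.3658  0.1379] yaw -11.331377368015607 turn 0.06862263198439322 pos [0.5534 0.018  0.1001] F [-25.986    6.1167  21.911 ] t 5.325 tilt [-0.0111 -0.0001 -0.9999]
```

```bash
python3 -m jog '[[[-4,0,0],0],[[-14,0,0],0],[[-24,0,-20],0],[[-40,0,-50],0],[[-60,0,-90],0],[[-75,0,-120],0],[[-80,0,-130],0],[[-80,0,-130],0]]'
python3 - <<'E'
from h import *
s=status.read_state();print(s["time_s"],s["eef_pos"],s["wrist_force"]); im=camera("wrist"); cv2.imwrite("pics/w2.png",im[:,:,::-1])
s=status.read_state();np.save("p2.npy",np.r_[s["eef_pos"],s["tcp_rot"]])
im=camera("top"); cv2.imwrite("pics/t2.png",im[:,:,::-1])
E
```

```text
time_s: 6.32
eef_pos: [0.4766, 0.0334, 0.2311]
tcp_rot: [-3.125, 0.31, 0.015]
wrist_force: [0.3, 0.2, 0.1]
opening: 0.0002
6.325 [0.4766 0.0334 0.2311] [0.3202 0.1599 0.0503]
```

View pics/w2.png

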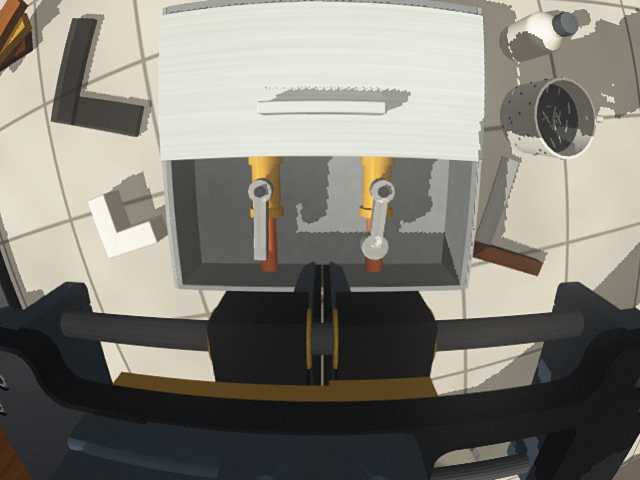

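View pics/t2.png

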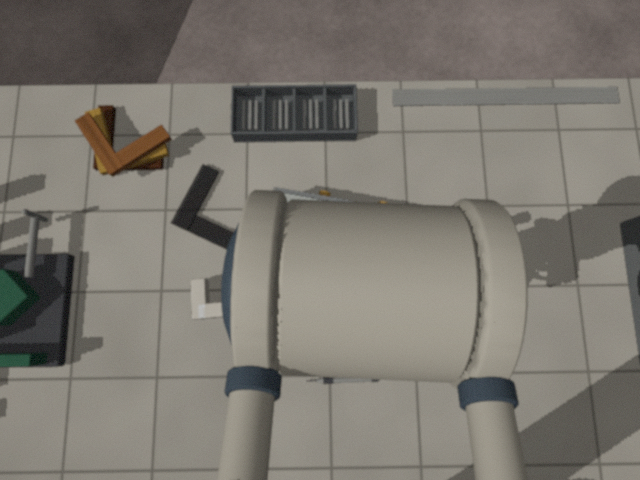

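The wrist view shows the well open. The disc handle is on the right pipe (y = -55), with its hub at (382,190) and its disc at (375,246). The plain handle is on the left pipe, with its hub at (260,190) and its end at (260,258). The fingertips hang at (322,265).

```bash
python3 - <<'E'
from h import *
im=cv2.imread("pics/w2.png")
c=im[140:300,220:440]; cv2.imwrite("pics/w2z.png",cv2.resize(c,None,fx=3.6,fy=3.6,interpolation=cv2.INTER_CUBIC))
a=np.load("p2.npy");p=(a[:3],a[3:])
e=np.radians(-11.4);ex=np.array([np.cos(e),np.sin(e)]);ey=np.array([-ex[1],ex[0]]);O=np.array([.5457,.0197])
for n,px,z in [("ax",(382,190),.062),("disc",(375,246),.062),("pax",(260,190),.062),("ptip",(260,258),.062),("coverL",(162,160),.076),("coverR",(483,161),.076),("wallL",(178,288),.07),("wallR",(467,289),.07)]:
    P=cast("wrist",px,z,p)[0]; d=P[:2]-O; print(n,P,"box",d@ex*1000,d@ey*1000)
E
```

```text
ax [ 0.4949 -0.0248  0.062 ] box -41.02084156703886 -53.71189474942352
disc [ 0.4447 -0.0103  0.062 ] box -93.07133311318884 -49.367328620698636
pax [0.516  0.0814 0.062 ] box -41.28361575805251 54.66706143363131
ptip [0.454  0.0966 0.062 ] box -105.10126781929243 57.23435861547311
coverL [0.5638 0.16   0.076 ] box -9.972222935350368 141.13787865352802
coverR [ 0.5076 -0.1184  0.076 ] box -10.051451185926465 -142.88302145290803
wallL [0.4416 0.184  0.07  ] box -134.50241328502113 140.43723278551647
wallR [ 0.3852 -0.0939  0.07  ] box -134.8452809889451 -143.04488335654705
```

View pics/w2z.png

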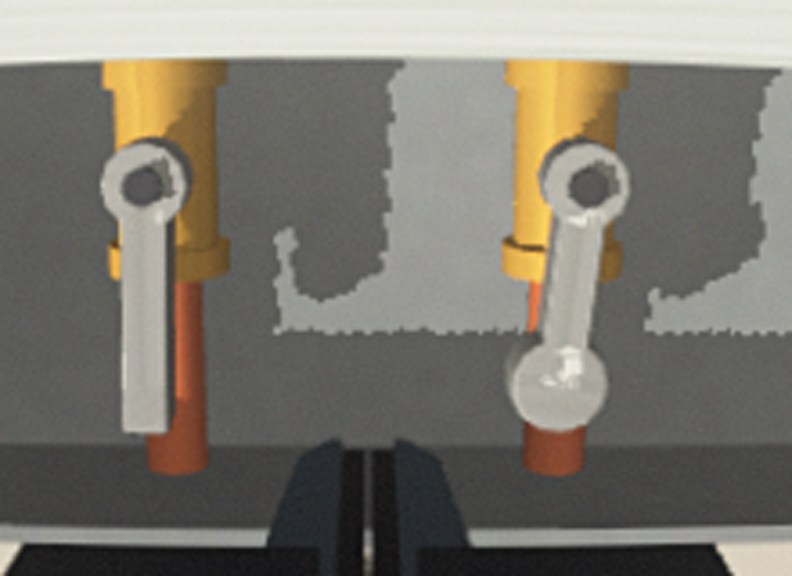

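```bash
cat >> go.py <<'E'
E
cat > box.py <<'E'
import sys
from h import *
e=np.radians(-11.4);ex=np.array([np.cos(e),np.sin(e)]);ey=np.array([-ex[1],ex[0]]);O=np.array([.5457,.0197])
def b2w(x,y): return O+x*ex+y*ey
E
python3 -c "
from box import *
print(b2w(-.0865,-.099))"
python3 go.py $(python3 -c "
from box import *
print(*b2w(-.0865,-.099))") .063 -11.4
```

```text
[ 0.4413 -0.0602]
shift [-14.0024  98.6588 167.2399] yaw -11.334069471708956 turn 0.06593052829104451 pos [0.4764 0.0333 0.2301] F [ 0.0325  0.338  -0.1218] t 6.425 tilt [-0.012   0.     -0.9999]
```

```bash
python3 -m jog '[[[-5,35,0],0],[[-10,70,0],0],[[-14,99,20],0],[[-14,99,60],0],[[-14,99,100],0],[[-14,99,130],0],[[-14,99,150],0],[[-14,99,150],0]]'; python3 go.py .4413 -.0602 .063 -11.4
python3 - <<'E'
from h import *
im=camera("wrist"); cv2.imwrite("pics/w3.png",im[:,:,::-1])
im=camera("scene"); cv2.imwrite("pics/s3.png",im[150:360,100:420][:,:,::-1].repeat(2,0).repeat(2,1))
E
```

```text
time_s: 7.42
eef_pos: [0.4404, -0.0604, 0.0784]
tcp_rot: [-3.124, 0.31, 0.025]
wrist_force: [-0.2, -0.5, 0.5]
opening: 0.0003
shift [ 1.1395 -0.3794 15.3867] yaw -11.343167654547011 turn 0.056832345452988875 pos [ 0.4404 -0.0604  0.0784] F [-0.24   -0.471   0.4839] t 7.425 tilt [-0.0162 -0.0003 -0.9999]
```

View pics/w3.png

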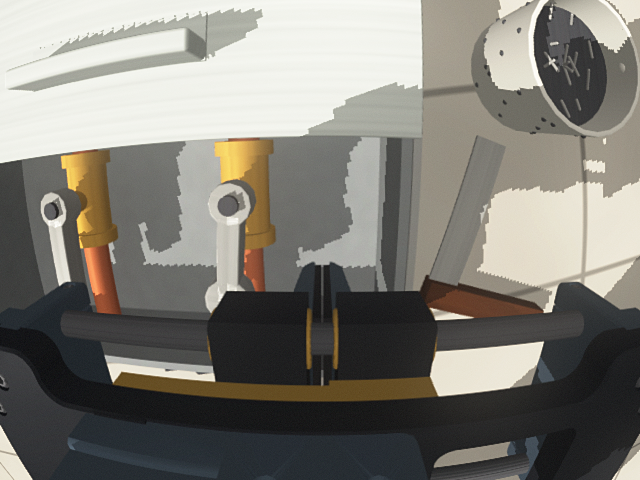

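View pics/s3.png

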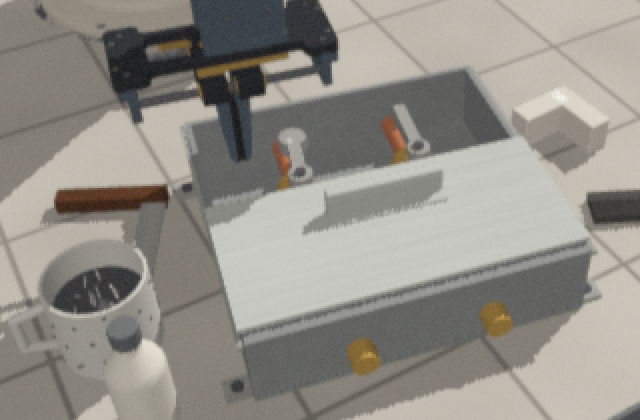

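The fingertips (322,265 in the wrist view) are inside the well, between the right wall and the disc handle. Descending the last 15 mm.

```bash
python3 -m jog '[[[0,0,8],0],[[0,0,14],0],[[0,0,16],0],[[0,0,16],0]]'; python3 go.py .4413 -.0602 .063 -11.4
python3 - <<'E'
# arc plan in tool axes (box-aligned: tx=+x, ty=-y), TCP rel axis at handle angle th: radius 45 along handle, offset d behind
import numpy as np
p0=np.array([-45,-45.])
for d in (26,20):
  for deg in (5,15,25,35,45,55,65,75,85,92):
    t=np.radians(deg); h=np.array([-np.cos(t),np.sin(t)]); n=np.array([np.sin(t),np.cos(t)])
    q=45*h-d*n-p0; print(d,deg,np.round([q[0],-q[1]],1))
E
```

```text
time_s: 8.02
eef_pos: [0.4412, -0.0606, 0.064]
tcp_rot: [-3.125, 0.31, 0.02]
wrist_force: [-0.7, -0.7, -0.5]
opening: 0.0005
shift [ 0.0254 -0.4422  1.0263] yaw -11.339121316531356 turn 0.06087868346864411 pos [ 0.4412 -0.0606  0.064 ] F [-0.7414 -0.7352 -0.4841] t 8.025 tilt [-0.0131 -0.     -0.9999]
26 5 [ -2.1 -23. ]
26 15 [ -5.2 -31.5]
26 25 [ -6.8 -40.5]
26 35 [ -6.8 -49.5]
26 45 [ -5.2 -58.4]
26 55 [ -2.1 -66.9]
26 65 [  2.4 -74.8]
26 75 [  8.2 -81.7]
26 85 [ 15.2 -87.6]
26 92 [ 20.6 -90.9]
20 5 [ -1.6 -29. ]
20 15 [ -3.6 -37.3]
20 25 [ -4.2 -45.9]
20 35 [ -3.3 -54.4]
20 45 [ -1.  -62.7]
20 55 [  2.8 -70.4]
20 65 [  7.9 -77.3]
20 75 [ 14.  -83.3]
20 85 [ 21.2 -88.1]
20 92 [ 26.6 -90.7]
```

```bash
python3 -m jog '[[[-1,-14,0],0],[[-2,-24,0],2],[[-3,-30,0],5],[[-4,-36,0],10],[[-4,-41,0],15],[[-5,-45,0],20],[[-4,-49,0],25],[[-4,-53,0],30]]'; python3 -c "
from box import *
s=status.read_state();d=s['eef_pos'][:2]-O;print(d@ex*1000+41.5,d@ey*1000+54.3,s['wrist_force'],s['ft_torque'])
im=camera('wrist'); cv2.imwrite('pics/w4.png',im[:,:,::-1])
im=camera('scene'); cv2.imwrite('pics/s4.png',im[150:360,100:420][:,:,::-1].repeat(2,0).repeat(2,1))"
```

```text
time_s: 9.02
eef_pos: [0.4477, -0.0069, 0.0642]
tcp_rot: [2.936, -1.112, -0.02]
wrist_force: [0.9, -2.0, 0.8]
opening: 0.0009
-49.316931691574766 8.809874264431812 [ 0.861  -2.0421  0.8464] [-0.1442  0.0547  0.0157]
```

View pics/w4.png

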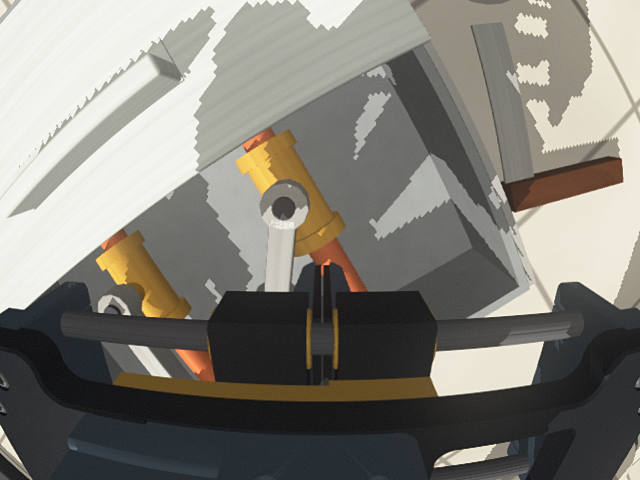

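View pics/s4.png

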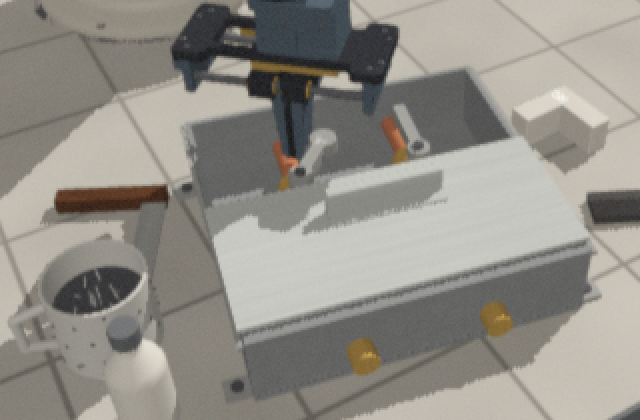

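The handle has followed to about 30° and sits flush along the finger, with the plain handle untouched. I'll carry on along the arc.

```bash
python3 -m jog '[[[-1,-5,0],6],[[-3,-11,0],13],[[-3,-17,0],20],[[-3,-23,0],27],[[-2,-28,0],33],[[-1,-33,0],39],[[2,-37,0],44],[[4,-42,0],50]]'; python3 -c "
from box import *
s=status.read_state();d=s['eef_pos'][:2]-O;print(d@ex*1000+41.5,d@ey*1000+54.3,s['wrist_force'],s['joint_positions'])
im=camera('wrist'); cv2.imwrite('pics/w5.png',im[:,:,::-1])
im=camera('scene'); cv2.imwrite('pics/s5.png',im[150:360,100:420][:,:,::-1].repeat(2,0).repeat(2,1))"; python3 go.py .4 0 0 -101.4
```

```text
time_s: 10.12
eef_pos: [0.4783, 0.0222, 0.064]
tcp_rot: [2.19, -2.243, -0.018]
wrist_force: [-2.3, -2.2, 0.3]
opening: 0.0002
-25.08256039017968 43.4136585579127 [-2.3165 -2.2488  0.3481] [-0.0801  0.5451  1.8622  0.0035  0.7477  3.0828]
shift [23.8809 77.5504 64.8781] yaw -91.13368718557011 turn 10.266312814429895 pos [0.4788 0.0221 0.064 ] F [-0.2124  0.3284  0.1092] t 10.225 tilt [-0.0031  0.0123 -0.9999]
```

View pics/w5.png

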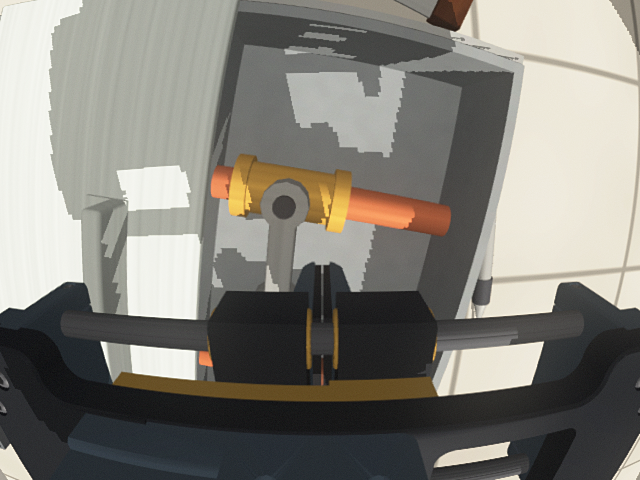

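View pics/s5.png

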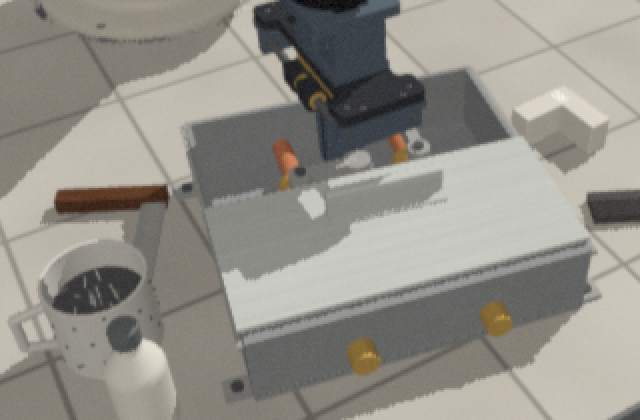

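Joint 6 is right at its limit, so I'll turn back a little and finish with a straight push along the box's +x.

```bash
python3 -m jog '[[[0,0,0],-4],[[0,-2,0],-8],[[1,-4,0],-10],[[1,-6,0],-10],[[1,-8,0],-10]]'; python3 -c "
from box import *
s=status.read_state();d=s['eef_pos'][:2]-O;print(d@ex*1000+41.5,d@ey*1000+54.3,s['wrist_force'],s['joint_positions'])"; python3 go.py .4 0 0 -81.4
```

```text
time_s: 10.85
eef_pos: [0.4825, 0.0215, 0.0635]
tcp_rot: [2.379, -2.036, -0.028]
wrist_force: [-24.0, 1.0, 19.9]
opening: 0.0006
-20.77474584801876 43.60512848414487 [-23.9509   0.9548  19.8766] [-0.0809  0.5516  1.8466  0.0035  0.7637  2.9031]
shift [ 8.9782 83.6377 65.0546] yaw -81.11928723015687 turn 0.2807127698431344 pos [0.4825 0.0215 0.0635] F [-23.9509   0.9548  19.8766] t 10.85 tilt [-0.0071  0.0192 -0.9998]
```

Force rose to 24 N, which looks like the stop. I'll back off, lift and check.

```bash
python3 -m jog '[[[0,3,0],0],[[0,10,0],0],[[0,20,0],0],[[0,22,-20],-5],[[0,24,-60],-15],[[0,26,-100],-25],[[0,26,-140],-35],[[0,26,-160],-45]]'; python3 go.py .4766 .0334 .23 -11.4
```

```text
time_s: 11.85
eef_pos: [0.4603, 0.0167, 0.226]
tcp_rot: [2.988, -0.965, -0.028]
wrist_force: [-0.2, -0.3, -0.7]
opening: 0.0002
shift [  3.3521 -23.0835  -4.2592] yaw -35.791263097906985 turn -24.391263097906986 pos [0.4603 0.0167 0.226 ] F [-0.2091 -0.2692 -0.6548] t 11.85 tilt [-0.0162  0.0071 -0.9998]
```

```bash
python3 -m jog '[[[1,-8,0],-8],[[2,-16,0],-16],[[3,-23,0],-24],[[3,-23,0],-24],[[3,-23,0],-24]]'; python3 - <<'E'
from box import *
s=status.read_state(); im=camera("wrist"); cv2.imwrite("pics/w6.png",im[:,:,::-1]); np.save("p6.npy",np.r_[s["eef_pos"],s["tcp_rot"]])
cv2.imwrite("pics/w6z.png",cv2.resize(im[130:300,210:440,::-1],None,fx=3.4,fy=3.4,interpolation=cv2.INTER_CUBIC))
E
```

```text
time_s: 12.48
eef_pos: [0.4757, 0.0334, 0.2256]
tcp_rot: [-3.122, 0.327, 0.028]
wrist_force: [-0.7, 0.5, -0.3]
opening: -0.0001
```

View pics/w6.png

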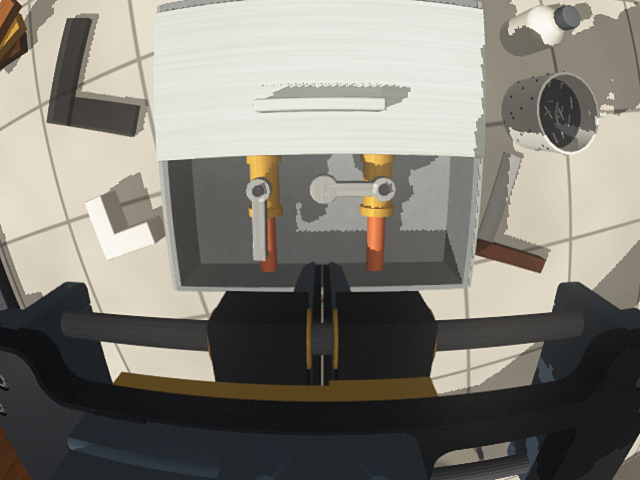

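View pics/w6z.png

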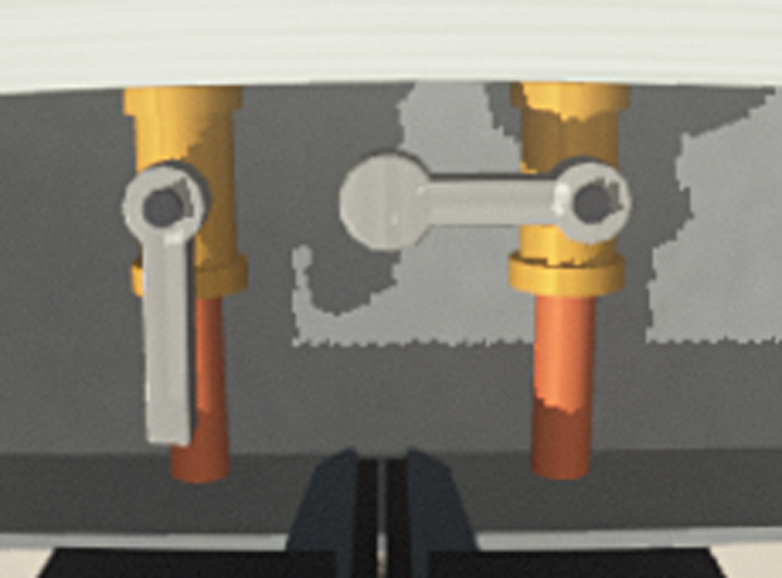

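The disc handle now lies across its pipe, with its disc at (322,189) and its hub at (384,189.5). The plain handle runs from (259,190) to (260,259), and the cover is still at its far position. Next I'll check the angles numerically.

```bash
python3 - <<'E'
from box import *
def z(x,y): return ((x+.5)/3.4+210-.5,(y+.5)/3.4+130-.5)
a=np.load("p6.npy");p=(a[:3],a[3:]);Q={}
for n,px,h in [("ax",z(591,201),.062),("disc",z(387,200),.062),("pax",z(166,204),.062),("ptip",z(169,443),.062),("coverL",(155,160),.076),("coverR",(484,157),.076),("wallL",(178,288),.07),("wallR",(468,288),.07)]:
    P=cast("wrist",px,h,p)[0]; d=P[:2]-O; Q[n]=np.array([d@ex,d@ey])*1000; print(n,Q[n])
d=Q["disc"]-Q["ax"]; print("disc angle",np.degrees(np.arctan2(d[1],-d[0])),np.hypot(*d))
d=Q["ptip"]-Q["pax"]; print("plain",np.degrees(np.arctan2(d[1],-d[0])),np.hypot(*d))
w=Q["wallL"]-Q["wallR"];print("wall yaw err",np.degrees(np.arctan2(-w[0],w[1])))
E
```

```text
ax [-41.6734 -54.6002]
disc [-41.3788  -2.1344]
pax [-41.4906  54.7436]
ptip [-106.6898   57.4329]
coverL [ -9.4486 144.9161]
coverR [  -9.5836 -142.0512]
wallL [-132.84    139.1001]
wallR [-135.3084 -141.3919]
disc angle 90.32172623572819 52.46655881273363
plain 2.361975836051973 65.25466948817626
wall yaw err -0.5042005233740355
```

```bash
python3 - <<'E'
from h import *
from cell import workorder
im=camera("scene"); cv2.imwrite("pics/s7.png",im[:,:,::-1])
s=status.read_state();print(s["time_s"],s["wrist_force"],s["eef_pos"],s["joint_vel"])
E
```

```text
12.575 [ 0.6796  0.5428 -0.3626] [0.4759 0.0334 0.2257] [ 0.0019  0.001  -0.0008  0.0017  0.0005 -0.0092]
```

View pics/s7.png

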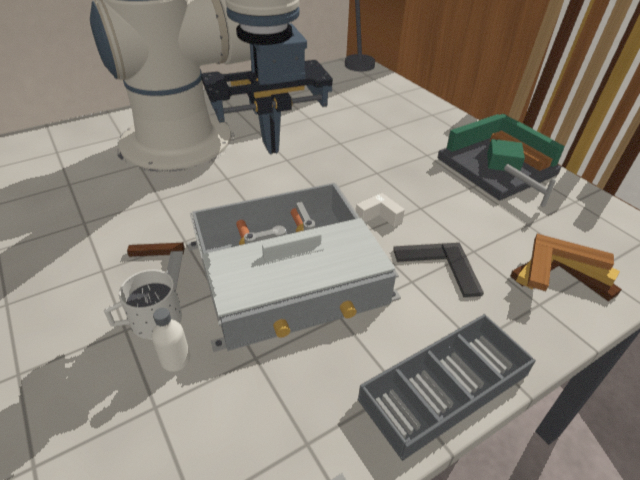

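The scene view shows the cover open and flat, and the mug, bottle, square, gesso block and glass sample where they began. The hand is clear.

```bash
python3 -c "
from cell import workorder
print(workorder.hand_in())"
```

```text
the job is handed in; nothing more can be done
None
```

The air to the underpinner is shut off and the job is handed in, at about 12.6 s on the robot's clock. I pushed the cover back by its rib with the gripper closed until it hit the end stop. I then pushed the disc handle clockwise along its arc until the force rose at the stop, and lifted the hand clear.

**Last checks, from the wrist camera:**
- **Disc handle:** at 90.3° ± about 1°, square across its pipe.
- **Plain handle:** at about 2.4°, against 2.3° before, so not moved.
- **Cover:** its near edge is about 9.5 mm short of the box's centre line, where 10 mm means fully open. It lies flat.
- **Bystanders:** the mug, bottle, try square, gesso block and glass sample look where they began. The pin vice was out of view in that last picture, so it was not checked at the end, but no move went near it.
- **Hand:** about 0.23 m above the bench and touching nothing.

**Two things to note:**
- **Joint 6:** it read 3.083 rad against its stated limit of 3.08 rad at one point during the handle push. I turned it back in the next move.
- **Pushing force:** the highest readings, taken as each move ended, were about 35 N at the cover's end stop and 31 N at the handle's. Both include about 20 N vertically.

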